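# Give the cue and shut the button guard

## Task

The clear guard over the three red cue buttons has been left half raised: push it right back until it stops, then push down the red button in line with the lit green jewel all the way and let it spring up again. Then push the guard fully shut over the buttons, easing it down rather than slamming it; press no other button, and leave the other things on the desk where they are.

Things in the scene. Friction and masses are not known exactly. Their poses are not given: they have to be found in the camera images.
- console: The cue panel: grey case with a sloping aluminium top plate, 200 mm deep (x) by 330 mm wide (y), fixed to the desk. Origin on the desk under its centre; z up, x level from its near to its far edge, y to its left. The plate rises 0.14 rad along x; its centre is 62 mm above the desk. Aluminium cheeks at y = +/-149 mm, 6 mm thick, stand 33 mm above the plate.
- guard (a joint): Guard angle t, rad: clear flap 4 mm thick, 304 mm wide, yellow strip 10 mm square along its free edge, hinged at the far side. 0 = shut on the cheeks, parallel to the plate; upright at 1.71; back stop at 2.0. The free edge lies (-135 cos a, 135 sin a) mm from the hinge in console x, z, with a = t - 0.14. Stiff hinge: stays at any angle; 2 to 5 N at the edge move it.
- guard_hinge (a point): Centre of the guard's hinge line: 79 mm along the console's x from its origin, y = 0, 112 mm above the desk.
- guard_edge (a point): Middle of the guard's free edge (end face of the yellow strip); moves with the guard. With the guard shut it is 55 mm toward the robot from the console's origin and 93 mm above the desk.
- button_left (a joint): How far the left button (console y = +85 mm) is pushed in, m: 0 = out, 0.006 = all the way down. It springs back; it takes 1.5 N to start and 5 N at the bottom.
- button_middle (a joint): The same for the middle button (console y = 0).
- button_right (a joint): The same for the right button (console y = -85 mm).
- button_left_top (a point): Centre of the top face of the left red button, a flat round cap 42 mm across in a 58 mm steel ring; the cap stands 10 mm above the ring and 18 mm above the plate, and moves square to the sloping plate. Released, its top is about 81 mm above the desk; the shut guard passes 18 mm above it.
- button_middle_top (a point): The same for the middle button.
- button_right_top (a point): The same for the right button.
- jewel_green: The lit, bright green glass jewel in a steel ring 25 mm across, 12 mm high, fixed on the near strip of the plate. Origin under its centre, about 50 mm above the desk. Each button has one jewel, 77 mm nearer the robot along the console's x at the same console y; which of the three places the green one has changes.
- jewel_dark_a: One of two unlit, nearly black jewels of the same size, in line with another button. Origin under its centre.
- jewel_dark_b: The other unlit jewel.
- tape_measure: Bystander, loose: steel tape measure standing on edge, 74 x 35 x 64 mm. Origin under its centre.
- clamp: Bystander, loose: brass G-shaped gaffer's clamp lying flat, about 90 x 120 mm, 18 mm high. Origin under its middle.
- coaster: Bystander, loose: round blue ceramic coaster, 96 mm across, 8 mm thick. Origin under its centre.
- mug: Bystander, loose: white mug standing on the coaster, 80 mm across, 92 mm high. Origin under its centre.
- torch: Bystander, loose: black torch standing on its head, 43 mm across, 120 mm high. Origin under its centre.
- tape_roll: Bystander, loose: roll of white marking tape lying flat, 104 mm across, 24 mm high. Origin under its centre.
- stopwatch: Bystander, loose: steel stopwatch lying face up, 54 mm across, 15 mm thick. Origin under its centre.

How it is judged:
On the way, in this order (a step that is already met when the one before it is completed fails the run):
1. the guard is pushed right back (past 1.85 rad of its 2.0) (value of joint guard above 1.85 rad), for 0.2 s.
2. with the guard back, the button in line with the green jewel is pushed at least 4.5 of its 6 mm down (value of joint guard above 1.5 rad and ((horizontal distance between jewel_green and button_left_top below 0.095 m and value of joint button_left above 0.0045 m) or (horizontal distance between jewel_green and button_middle_top below 0.095 m and value of joint button_middle above 0.0045 m) or (horizontal distance between jewel_green and button_right_top below 0.095 m and value of joint button_right above 0.0045 m))), for 0.05 s.
3. the button has sprung up again (value of joint each of button_left, button_middle, button_right below 0.0012 m), for 0.1 s.
4. the guard is pushed shut (value of joint guard below 0.04 rad), for 0.2 s.
At the end, for the whole second after the job is handed in: The guard is shut (within 0.04 rad, 5 mm at its free edge), all three buttons are up (within 1.2 mm), and every bystander is within 15 mm of where it stood (all of step 3 and value of joint guard below 0.04 rad and distance of each of tape_measure, clamp, coaster, mug, torch, tape_roll, stopwatch from where it was at the start of the episode below 0.015 m); the robot touches nothing.
It fails at once if a button not in line with the green jewel is pressed (more than 2 mm) ((not (horizontal distance between jewel_green and button_left_top below 0.095 m) and value of joint button_left above 0.002 m) or (not (horizontal distance between jewel_green and button_middle_top below 0.095 m) and value of joint button_middle above 0.002 m) or (not (horizontal distance between jewel_green and button_right_top below 0.095 m) and value of joint button_right above 0.002 m)).
It fails at once if the guard is slammed (closing faster than 2.5 rad/s, 0.34 m/s at its edge, in its last 0.3 rad) (value of joint guard below 0.3 rad and velocity of joint guard below -2.5 rad/s).
It fails at once if a bystander is lifted, carried or shoved more than 15 mm (distance of any of tape_measure, clamp, coaster, mug, torch, tape_roll, stopwatch from where it was at the start of the episode above 0.015 m).
It also fails if it takes over 61 s, if anything falls off the work surface, if the arm or the gripper's body presses on something with over 40 N, if the wrist force passes 120 N, or if a joint passes its speed limit or range.

## Robot

A 6-joint arm with a two-finger parallel gripper is mounted at the origin on the work surface. World frame = base frame: x ahead of the robot, y to its left, z up, the work surface at z = 0. Lengths are in m, angles in rad, forces in N, time in s.
With the tool pointing down it reaches from about 0.325 to 0.9 m from the base axis. Payload 6.1 kg.
Tool frame: the origin (TCP) lies on the mounting face of the last link; the fingertips stand 182 mm ahead of it and the grasp point (between the pads) lies 164 mm ahead of it (nose_length is the distance from the TCP to the fingertips, in m); x points along the fingers, y is the direction in which the jaws open and shut, and the axes are right-handed (so a half turn about x gives the same grasp; the last joint's range is limited). The gripper opens to 87 mm and grips with 3 to 60 N. Pads are 19 mm wide; open, the fingers measure 117 mm over their backs; the gripper's body (75 mm by 190 mm) begins 51 mm behind the grasp point.
Start: joints at [-1.389, 0.22, 1.526, -0, 1.395, -0.126], TCP at [0.189, -0.596, 0.405] pointing down, gripper open.
Joint ranges: [-2.98, 2.98], [-0.91, 2.08], [0.09, 2.57], [-1.24, 4.39], [0.2, 2.65], [-2.68, 2.68]. Speed limits (rad/s): [2.57, 2.57, 3.01, 3.14, 3.14, 3.14].

## Interface

Orientations are given as a unit quaternion [w, x, y, z].
In Python, from cell import * gives the robot as it stands. The module is installed in compiled form; this text tells all that it offers.
- The arm moves only by the tool move_arm, never from a script. Its argument "motion" is a list that holds one entry, the list of rows, each a list of 7 numbers: the turn, a rotation vector about the world's x, y, z in rad, then the shift along the world's x, y, z in mm, then the finger opening in mm, from 0 to 87. In form: [[[wx, wy, wz, dx, dy, dz, jaw], ...]]. A call has 1 to 12 rows; each row shifts and turns the commanded pose from where the row before left it; what a row does not reach is not made up. A row lasts 1/8 s, in which the tool goes at most 62.5 mm and 10.7 degrees, less where a joint would pass 70% of its speed; a pose out of reach is approached as far as the arm can. A call is refused whole if a number of a shift passes 62.5 or a number of a turn 0.188, either way. A call with a gripper value outside its range is refused whole. The fingers move at their own pace and stop on an object; the grip force is fixed at half the most. Time passes only in rows, so rows that do not move let the fingers close. It gives the time, the measured TCP pose, the force and the opening at its end, in the units of the state.
- read_state(): the state, without advancing time (a new reading comes with each control period).
- capture(name): name is "scene" or "top"; returns the picture (384x512x3 uint8, blue, green, red); there is no depth.
- camera_model(name): a dict with "K" (3x3 intrinsics, pixels), "R" (3x3) and "t" (3): a world point X has camera coordinates R X + t. Camera axes: x right, y down, z forward; pixel columns grow to the right and rows downward; lengths in m; the calibration is good to about 2 mm. A picture is of the moment at which its call begins. camera_model takes no time and is no camera call.
- hand_in(): hands the job in, once; it reports no verdict.
The state is a dict: "clock": time; "joint_pos": joint angles; "qvel": joint speeds; "effort": joint torques, N m; "eef_pos": TCP position; "eef_rot": TCP orientation; "wrist_force": force on the tool from outside, world axes, zero at the start; "ft_torque": the same for the moment, N m; "gripper_width": opening from 0.0 (shut) to 1.0 (fully open).
Only numpy, scipy, OpenCV 4.12 (cv2) and the standard library are available. Lean on these libraries where they do the work, as an engineer would, in place of code of your own. Each camera call takes 0.05 s, during which the arm holds its last target. There are 200 camera calls.

## Working session

There is one attempt and no reset: what is moved stays moved. The work goes in short steps, Python scripts to look and compute and a tool call to move; the robot and the scene stay as the last step left them, time stands still between calls to the robot, and variables do not carry over. Pictures are saved under pics/ and viewed, about 8 in all and at most 12, crops included, and the job is handed in when it is done.

Besides the shell and the picture viewer there is one more tool, called after ">>>" by a JSON object that holds its "api" and its "payload". move_arm: Moves the arm, as the interface text tells. Its arguments: {"type":"object","properties":{"motion":{"type":"array"}},"required":["motion"]}

```bash
mkdir -p pics
python3 - <<'E'
from cell import *
import cv2,numpy as np
for n in("scene","top"):
    im=capture(n);cv2.imwrite(f"pics/{n}0.png",im)
    c=camera_model(n);print(n,np.round(c["K"],1).tolist(),np.round(c["R"],3).tolist(),np.round(c["t"],3), np.round(-np.array(c["R"]).T@c["t"],3))
s=read_state();print(s)
E
```

```text
scene [[374.8, 0.0, 255.3], [0.0, 374.8, 198.0], [0.0, 0.0, 1.0]] [[0.853, 0.522, -0.02], [0.38, -0.645, -0.663], [-0.359, 0.558, -0.749]] [-0.425 -0.132  1.615] [ 0.992 -0.764  1.113]
top [[486.7, 0.0, 244.0], [0.0, 486.7, 193.5], [0.0, 0.0, 1.0]] [[0.004, -1.0, -0.004], [-0.994, -0.004, -0.112], [0.112, 0.004, -0.994]] [-0.011  0.494  1.677] [ 0.304 -0.015  1.722]
{'clock': 0.1, 'joint_pos': array([-1.38910053e+00,  2.21129330e-01,  1.52746897e+00,  8.36051141e-06,
        1.39468422e+00, -1.26081857e-01]), 'qvel': array([-0.00012001, -0.00177823, -0.00246991, -0.00248278,  0.0006365 ,
       -0.00041803]), 'effort': array([ 5.65442206e-04, -4.95945704e+01, -3.88519621e+01,  7.01691024e-02,
        5.16138284e-02, -3.81481573e-05]), 'eef_pos': array([ 0.18930448, -0.59539747,  0.40377217]), 'eef_rot': array([-0.10778899, -0.69873665, -0.10898361,  0.69876405]), 'wrist_force': array([ 1.18123976, -0.52506947,  0.16971235]), 'ft_torque': array([0.02420039, 0.01640212, 0.04570874]), 'gripper_width': 0.9997576383629365}
```

View pics/scene0.png

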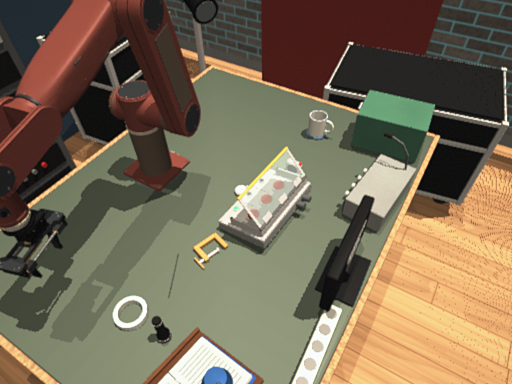

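View pics/top0.png

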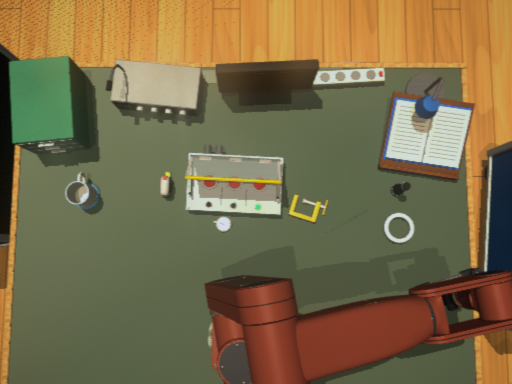

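Top view: the console spans about (187–284, 153–215). The yellow edge is at row 181, the green jewel at (257,207) in line with the right button, and the dark jewels are at (208,204) and (234,205). The stopwatch (223,224), tape measure (165,185) and clamp (308,207) sit close by.

```bash
cat > h.py <<'E'
from cell import *
import cv2,numpy as np
def ray(n,u,v):
    c=camera_model(n);R=np.array(c["R"]);K=np.array(c["K"])
    return -R.T@np.array(c["t"]), R.T@np.linalg.solve(K,[u,v,1])
def onz(n,u,v,z):
    o,d=ray(n,u,v);return o+d*(z-o[2])/d[2]
def proj(n,X):
    c=camera_model(n);p=np.array(c["K"])@(np.array(c["R"])@X+np.array(c["t"]));return p[:2]/p[2]
def blobs(im,lo,hi,box,amin=4):
    h=cv2.cvtColor(im,cv2.COLOR_BGR2HSV);m=cv2.inRange(h,np.array(lo),np.array(hi))
    k=np.zeros_like(m);x0,y0,x1,y1=box;k[y0:y1,x0:x1]=255
    m&=k;n,l,s,c=cv2.connectedComponentsWithStats(m)
    return [(c[i].round(1),s[i].tolist(),m,l==i) for i in range(1,n) if s[i][4]>=amin]
E
python3 - <<'E'
from h import *
t=cv2.imread("pics/top0.png");s=cv2.imread("pics/scene0.png")
for nm,lo,hi in (("green",(45,120,100),(75,255,255)),("yellow",(22,150,100),(35,255,255)),("dark",(0,0,0),(180,255,50))):
  for n,im,box in(("top",t,(180,145,290,220)),("scene",s,(215,145,315,250))):
    for b in blobs(im,lo,hi,box):print(nm,n,b[0],b[1],onz(n,*b[0],.062).round(3))
a=cv2.resize(t[140:235,150:335],None,fx=4,fy=4,interpolation=2)
cv2.imwrite("pics/c_top.png",a)
cv2.imwrite("pics/c_sc.png",cv2.resize(s[140:255,200:330],None,fx=5,fy=5,interpolation=2))
E
```

```text
green top [257.5 206.5] [256, 205, 4, 4, 16] [ 0.446 -0.055  0.062]
yellow top [233.6 179.3] [185, 176, 97, 8, 321] [0.54  0.027 0.062]
yellow top [288.8 212.2] [288, 210, 2, 5, 6] [ 0.427 -0.162  0.062]
yellow scene [263.6 171.1] [237, 147, 51, 53, 144] [0.442 0.158 0.062]
dark scene [302.5 199.5] [302, 199, 2, 2, 4] [0.643 0.101 0.062]
dark scene [299.7 207.7] [298, 206, 5, 4, 11] [0.653 0.061 0.062]
dark scene [295.2 214.8] [292, 213, 7, 4, 16] [0.654 0.023 0.062]
dark scene [243.7 241.3] [221, 230, 43, 20, 108] [ 0.557 -0.169  0.062]
```

View pics/c_top.png

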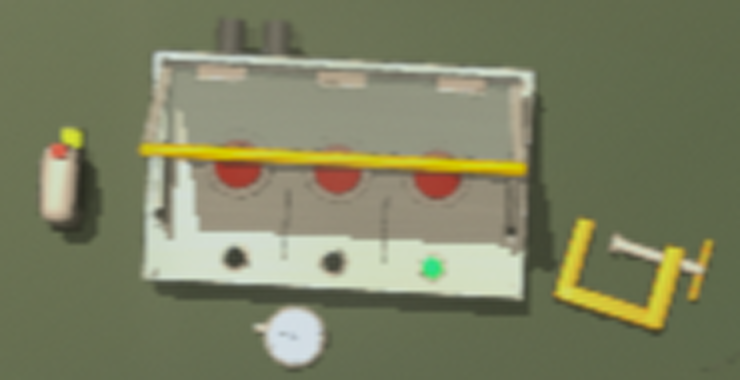

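View pics/c_sc.png

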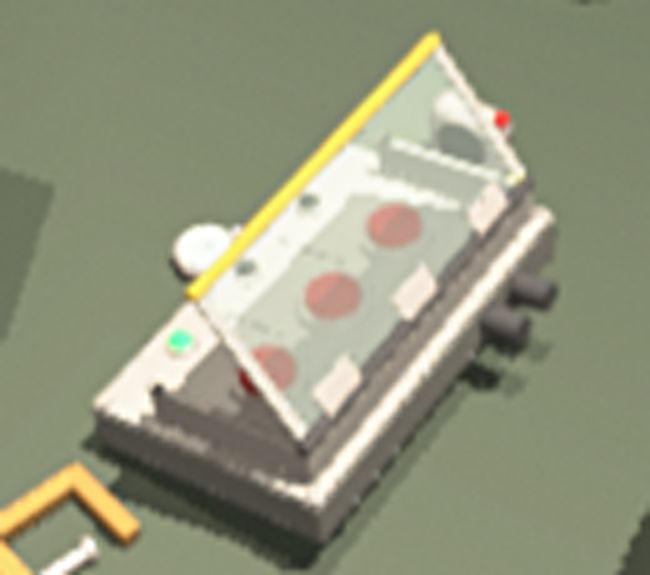

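Run:
```python
from h import *
f=lambda x,y:(150+(x+.5)/4-.5,140+(y+.5)/4-.5)
J=[onz("top",*f(*p),.062) for p in((235,257),(333,262),(432,268))]
print(np.round(J,4)); print("spacing",[np.linalg.norm(J[i+1]-J[i]) for i in(0,1)])
yv=(J[0]-J[2])/np.linalg.norm(J[0]-J[2]); yaw=np.arctan2(-yv[0],yv[1]);print("yaw",yaw)
B=[onz("top",*f(*p),.081) for p in((238,165),(338,170),(438,176))] # rough button centres
print("btn",np.round(B,4))
for p,z in (((145,277),.048),((523,297),.048),((160,54),.076),((533,73),.076)): print("corner",onz("top",*f(*p),z).round(4))
# scene buttons & jewels check
g=lambda x,y:(200+(x+.5)/5-.5,140+(y+.5)/5-.5)
for p,z in (((180,341),.062),((246,268),.062),((309,202),.062),((333,296),.081),((394,226),.081),((268,370),.081)): print("scene",p,onz("scene",*g(*p),z).round(4))
# strip ends
for pt,ps in (((142,149),(436,38)),((525,169),(192,294))):
    o1,d1=ray("top",*f(*pt));o2,d2=ray("scene",*g(*ps))
    k=np.linalg.lstsq(np.c_[d1,-d2],o2-o1,rcond=None)[0];a,b=o1+d1*k[0],o2+d2*k[1]
    print("strip end",((a+b)/2).round(4),"gap",np.linalg.norm(a-b).round(4))
```

```text
[[ 0.4542  0.1131  0.062 ]
 [ 0.4503  0.0292  0.062 ]
 [ 0.4455 -0.0555  0.062 ]]
spacing [np.float64(0.08400994801199509), np.float64(0.08483116460068754)]
yaw -0.051947192814282485
btn [[ 0.5311  0.1101  0.081 ]
 [ 0.5271  0.025   0.081 ]
 [ 0.5223 -0.0601  0.081 ]]
corner [0.4379 0.1916 0.048 ]
corner [ 0.4219 -0.1342  0.048 ]
corner [0.6277 0.1786 0.076 ]
corner [ 0.6123 -0.1415  0.076 ]
scene (180, 341) [ 0.451 -0.059  0.062]
scene (246, 268) [0.4542 0.0268 0.062 ]
scene (309, 202) [0.4596 0.1109 0.062 ]
scene (333, 296) [0.5338 0.0214 0.081 ]
scene (394, 226) [0.5379 0.1059 0.081 ]
scene (268, 370) [ 0.5294 -0.0624  0.081 ]
strip end [0.5273 0.1769 0.2095] gap 0.0038
strip end [ 0.5118 -0.1236  0.2118] gap 0.0029
```

```bash
cat >> h.py <<'E'
from scipy.spatial.transform import Rotation as Ro
YAW=-.052; CX=np.array([np.cos(YAW),np.sin(YAW),0]);CY=np.array([-np.sin(YAW),np.cos(YAW),0])
def info(tilt,tip=None):
    s=read_state();w,x,y,z=s["eef_rot"];R=Ro.from_quat([x,y,z,w]);M=R.as_matrix()
    xa=np.sin(tilt)*CX-np.array([0,0,np.cos(tilt)]);res=[]
    for sg in(1,-1):
        ya=sg*CY;T=np.c_[xa,ya,np.cross(xa,ya)];res.append((Ro.from_matrix(T)*R.inv()).as_rotvec())
    tp=s["eef_pos"]+.182*M[:,0]
    print("t",s["clock"],"tcp",s["eef_pos"].round(4),"tip",tp.round(4),"ax",M[:,0].round(3),"jaw",M[:,1].round(3),"F",s["wrist_force"].round(1),"q6",s["joint_pos"].round(2))
    print("rot",[r.round(3).tolist() for r in res])
    if tip is not None: print("dTCP mm",((np.array(tip)-.182*xa-s["eef_pos"])*1000).round(1))
E
python3 - <<'E'
from h import *
info(0,[.47,.025,.19])
E
```

```text
t 0.1 tcp [ 0.1893 -0.5954  0.4038] tip [ 0.1893 -0.5951  0.2218] ax [-0.     0.002 -1.   ] jaw [ 0.303 -0.953 -0.002] F [ 1.2 -0.5  0.2] q6 [-1.39  0.22  1.53  0.    1.39 -0.13]
rot [[-0.0, -0.002, 2.782], [-0.002, 0.0, -0.36]]
dTCP mm [280.7 620.4 -31.8]
```

>>> {"api": "move_arm", "payload": {"motion": [[[0, 0, -0.03, 20, 52, 0, 0], [0, 0, -0.03, 20, 52, 0, 0], [0, 0, -0.03, 20, 52, 0, 0], [0, 0, -0.03, 20, 52, 0, 0], [0, 0, -0.03, 20, 52, 0, 0], [0, 0, -0.03, 20, 52, 0, 0], [0, 0, -0.03, 25, 52, 0, 0], [0, 0, -0.03, 25, 52, 0, 0], [0, 0, -0.03, 27, 52, 0, 0], [0, 0, -0.03, 27, 52, 0, 0], [0, 0, -0.03, 27, 50, 0, 0], [0, 0, -0.03, 27, 50, 0, 0]]]}}

```text
clock: 1.6
eef_pos: [0.4678, 0.0264, 0.4046]
eef_rot: [-0.019, 0.707, -0.019, -0.707]
wrist_force: [0.5, -1.1, 0.1]
gripper_width: 0.006
```

Run:
```python
from h import *
info(0,[.49,.025,.19])
```

```text
t 1.6 tcp [0.4678 0.0264 0.4046] tip [0.4678 0.0263 0.2226] ax [ 0. -0. -1.] jaw [-0.053 -0.999  0.   ] F [ 0.5 -1.1  0.1] q6 [-0.11 -0.16  1.92 -0.    1.39  1.51]
rot [[0.0, -0.0, -3.141], [0.0, 0.0, 0.001]]
dTCP mm [ 22.2  -1.4 -32.6]
```

>>> {"api": "move_arm", "payload": {"motion": [[[0, 0, 0, 5, 0, -32, 0], [0, 0, 0, 20, 0, 0, 0], [0, 0, 0, 15, 0, 2, 0], [0, 0, 0, 15, 0, 3, 0], [0, 0, 0, 15, 0, 3, 0], [0, 0, 0, 15, 0, 3, 0], [0, 0, 0, 15, 0, 3, 0], [0, 0, 0, 15, -1, 2, 0], [0, 0, 0, 15, -1, 0, 0], [0, 0, 0, 0, 0, 0, 0]]]}}

```text
clock: 2.85
eef_pos: [0.5976, 0.0223, 0.3881]
eef_rot: [0.018, -0.707, 0.018, 0.707]
wrist_force: [0.6, -0.6, -0.3]
gripper_width: 0.008
```

Run:
```python
from h import *
info(0)
a=capture("top");b=capture("scene")
cv2.imwrite("pics/m1.png",np.hstack([cv2.resize(a[130:240,150:330],None,fx=2.2,fy=2.2),cv2.resize(b[120:230,210:390],None,fx=2.2,fy=2.2)]))
```

```text
t 2.85 tcp [0.5976 0.0223 0.3881] tip [0.5974 0.0223 0.2061] ax [-0.001  0.    -1.   ] jaw [-0.052 -0.999 -0.   ] F [ 0.6 -0.6 -0.3] q6 [-0.09  0.17  1.62  0.    1.36  1.53]
rot [[-0.002, 0.0, -3.141], [-0.0, -0.001, 0.0]]
```

View pics/m1.png

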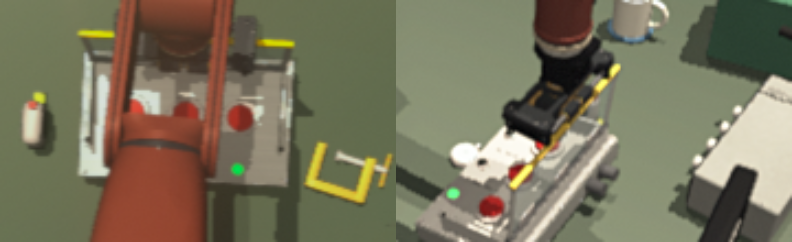

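The guard is now about upright, with the yellow strip at row ~40 of the left panel. The fingers are behind it and the right button is in clear view. I'll push on to the stop.

>>> {"api": "move_arm", "payload": {"motion": [[[0, 0, 0, 10, -1, 0, 0], [0, 0, 0, 10, 0, 0, 0], [0, 0, 0, 5, 0, 0, 0], [0, 0, 0, 3, 0, 0, 0], [0, 0, 0, 0, 0, 0, 0]]]}}

```text
clock: 3.58
eef_pos: [0.6235, 0.0213, 0.3879]
eef_rot: [0.018, -0.703, 0.019, 0.711]
wrist_force: [-17.7, -0.6, 5.6]
gripper_width: 0.006
```

```bash
cat >> h.py <<'E'
def strip(box=(180,120,290,215)):
    im=capture("top");H=np.array([.609,.019,.112])
    bs=blobs(im,(20,130,80),(36,255,255),box)
    bs=[b for b in bs if b[1][2]>8]
    for b in bs:
        # intersect ray of blob centre with hinge circle about console y axis
        o,d=ray("top",*b[0]);best=[]
        for a in np.linspace(-.2,1.9,2101):
            r=.133; y=0
            P=H+r*(-np.cos(a)*CX+np.sin(a)*np.array([0,0,1]))
            n=np.cross(CY,d);best.append(abs(np.dot(P-o,n)/np.linalg.norm(n)))
        best=np.array(best);i=[k for k in range(1,2100) if best[k]<best[k-1] and best[k]<=best[k+1]]
        print("strip",b[0],b[1],"t cand",[(round(-.2+k*.001+.14,2),round(best[k],4)) for k in i])
    return im
E
python3 - <<'E'
from h import *
info(0);strip()
E
```

```text
t 3.575 tcp [0.6235 0.0213 0.3879] tip [0.6216 0.0213 0.2059] ax [-0.01 -0.   -1.  ] jaw [-0.052 -0.999  0.001] F [-17.7  -0.6   5.6] q6 [-0.09  0.23  1.54 -0.    1.38  1.53]
rot [[-0.016, -0.0, -3.142], [0.0, -0.01, 0.0]]
strip [194.  136.5] [186, 135, 17, 4, 64] t cand [(1.95, np.float64(0.0))]
strip [274.9 140.8] [267, 139, 17, 5, 68] t cand [(1.96, np.float64(0.0))]
```

>>> {"api": "move_arm", "payload": {"motion": [[[0, 0, 0, -20, 0, 0, 0], [0, 0, 0, -40, -20, 0, 0], [0, -0.07, 0, -40, -40, 0, 0], [0, -0.07, 0, -30, -20, 0, 0], [0, 0, 0, 0, 0, 0, 0]]]}}

```text
clock: 4.25
eef_pos: [0.4944, -0.0598, 0.3896]
eef_rot: [-0.02, 0.755, -0.018, -0.655]
wrist_force: [1.3, 0.4, -0.0]
gripper_width: 0.006
```

Run:
```python
from h import *
n=-np.sin(.14)*CX+np.array([0,0,np.cos(.14)])
info(.14,np.array([.525,-.061,.081])+.012*n);im=strip()
cv2.imwrite("pics/m2.png",cv2.resize(im[130:240,150:330],None,fx=3,fy=3))
```

```text
t 4.25 tcp [ 0.4944 -0.0598  0.3896] tip [ 0.5203 -0.06    0.2094] ax [ 0.142 -0.001 -0.99 ] jaw [-0.054 -0.998 -0.006] F [ 1.3  0.4 -0. ] q6 [-0.29 -0.13  1.92  0.04  1.21  1.32]
rot [[0.442, -0.013, -3.107], [-0.006, 0.003, 0.002]]
dTCP mm [   3.6    0.2 -116.5]
strip [235.2 138.8] [186, 135, 98, 9, 370] t cand [(1.95, np.float64(0.0))]
```

>>> {"api": "move_arm", "payload": {"motion": [[[-0.006, 0.003, 0.002, 4, 0, -30, 0], [0, 0, 0, 0, 0, -35, 0], [0, 0, 0, 0, 0, -35, 0], [0, 0, 0, 0, 0, -16, 0], [0, 0, 0, 0, 0, 0, 0]]]}}

```text
clock: 4.92
eef_pos: [0.4998, -0.0582, 0.272]
eef_rot: [-0.017, 0.753, -0.018, -0.658]
wrist_force: [-0.5, 0.4, 0.5]
gripper_width: 0.003
```

Run:
```python
from h import *
n=-np.sin(.14)*CX+np.array([0,0,np.cos(.14)])
info(.14,np.array([.525,-.061,.081]))
b=capture("scene");cv2.imwrite("pics/m3.png",cv2.resize(b[150:260,210:330],None,fx=5,fy=5,interpolation=2))
```

```text
t 4.925 tcp [ 0.4998 -0.0582  0.272 ] tip [ 0.5243 -0.0591  0.0916] ax [ 0.135 -0.005 -0.991] jaw [-0.049 -0.999 -0.002] F [-0.5  0.4  0.5] q6 [-0.28  0.02  2.01  0.04  0.98  1.32]
rot [[-0.43, 0.019, 3.109], [-0.002, -0.005, -0.003]]
dTCP mm [ -0.2  -1.5 -10.8]
```

View pics/m3.png

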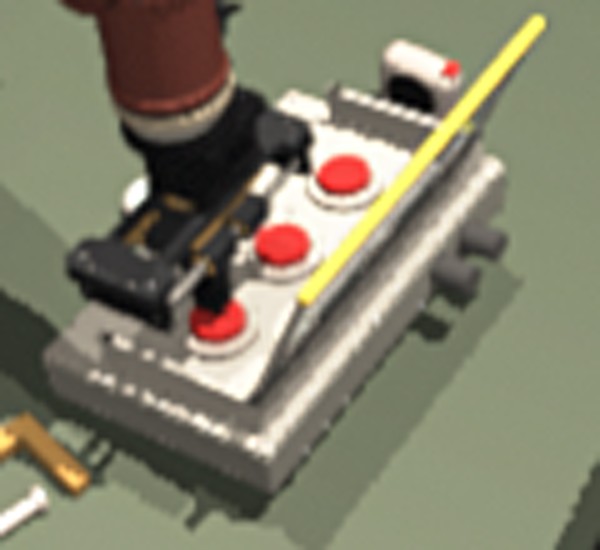

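The fingertips are just above the right button (crop 218,310), and the guard is back. Now I'll press.

>>> {"api": "move_arm", "payload": {"motion": [[[0, 0, 0, 1, -1, -9, 0], [0, 0, 0, 0, 0, -4, 0], [0, 0, 0, 0, 0, -2, 0], [0, 0, 0, 0, 0, 0, 0]]]}}

```text
clock: 5.48
eef_pos: [0.5009, -0.0598, 0.2586]
eef_rot: [-0.017, 0.754, -0.019, -0.656]
wrist_force: [1.2, 0.2, 2.9]
gripper_width: 0.006
```

>>> {"api": "move_arm", "payload": {"motion": [[[0, 0, 0, 0, 0, -3, 0], [0, 0, 0, 0, 0, -2, 0], [0, 0, 0, 0, 0, -1, 0], [0, 0, 0, 0, 0, 0, 0]]]}}

```text
clock: 5.98
eef_pos: [0.5014, -0.0598, 0.2551]
eef_rot: [-0.016, 0.755, -0.018, -0.656]
wrist_force: [-9.1, 2.9, 26.7]
gripper_width: 0.007
```

>>> {"api": "move_arm", "payload": {"motion": [[[0, 0, 0, -1, 0, 0, 0], [0, 0, 0, 0, 0, 10, 0], [0, 0, 0, 0, 0, 40, 0], [0, 0.07, 0, 0, 10, 55, 0], [0, 0.07, 0, 0, 15, 55, 0], [0, 0, 0, 10, 20, 50, 0], [0, 0, 0, 50, 20, 0, 0], [0, 0, 0, 50, 10, 0, 0], [0, 0, 0, 50, 0, 0, 0], [0, 0, 0, 30, 0, 0, 0], [0, 0, 0, 0, 0, 0, 0]]]}}

```text
clock: 7.35
eef_pos: [0.6903, 0.0153, 0.4588]
eef_rot: [0.015, -0.704, 0.019, 0.71]
wrist_force: [-0.2, -0.4, -0.5]
gripper_width: 0.01
```

Run:
```python
from h import *
info(0,[.70,.015,.215])
strip();b=capture("scene");cv2.imwrite("pics/m4.png",cv2.resize(b[100:260,210:410],None,fx=3,fy=3))
```

```text
t 7.35 tcp [0.6903 0.0153 0.4588] tip [0.689  0.0143 0.2768] ax [-0.008 -0.005 -1.   ] jaw [-0.049 -0.999  0.006] F [-0.2 -0.4 -0.5] q6 [-0.09  0.35  1.26 -0.01  1.53  1.53]
rot [[0.012, 0.009, 3.139], [0.005, -0.008, -0.003]]
dTCP mm [  9.7  -0.3 -61.8]
strip [192.6 136.5] [186, 135, 14, 4, 53] t cand [(1.95, np.float64(0.0))]
strip [226.7 138.5] [210, 136, 35, 6, 128] t cand [(1.95, np.float64(0.0001))]
strip [268.8 140.6] [254, 138, 30, 6, 108] t cand [(1.95, np.float64(0.0001))]
```

View pics/m4.png

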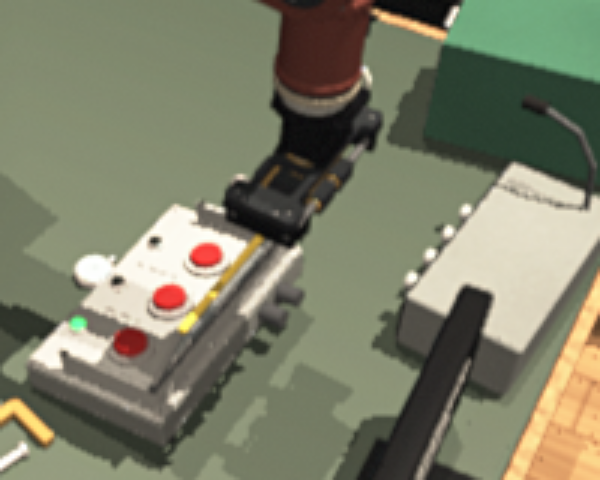

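>>> {"api": "move_arm", "payload": {"motion": [[[0.005, -0.008, -0.003, 10, 0, -30, 0], [0, 0, 0, 0, 0, -31, 0], [0, 0, 0, -20, 0, 0, 0], [0, 0, 0, -20, 1, 2, 0], [0, 0, 0, -20, 1, 3, 0], [0, 0, 0, -20, 1, 3, 0], [0, 0, 0, -15, 1, -1, 0], [0, 0, 0, -14, 1, -2, 0], [0, 0, 0, -14, 1, -5, 0], [0, 0, 0, -13, 1, -6, 0], [0, 0, 0, 0, 0, 0, 0]]]}}

```text
clock: 8.82
eef_pos: [0.5618, 0.0224, 0.395]
eef_rot: [-0.018, 0.709, -0.019, -0.705]
wrist_force: [0.5, 1.1, 0.1]
gripper_width: 0.003
```

Run:
```python
from h import *
info(0,[.541,.0225,.1926])
strip((175,120,292,232));b=capture("scene");cv2.imwrite("pics/m5.png",cv2.resize(b[120:260,210:350],None,fx=4,fy=4))
```

```text
t 8.825 tcp [0.5618 0.0224 0.395 ] tip [0.5627 0.0223 0.213 ] ax [ 0.005 -0.001 -1.   ] jaw [-0.053 -0.999  0.   ] F [0.5 1.1 0.1] q6 [-0.1   0.08  1.71 -0.    1.35  1.52]
rot [[0.008, -0.001, -3.141], [0.001, 0.005, 0.001]]
dTCP mm [-20.8   0.1 -20.4]
strip [192.7 169.3] [184, 168, 17, 4, 59] t cand [(1.17, np.float64(0.0))]
strip [215.8 171.5] [211, 171, 11, 2, 17] t cand [(1.15, np.float64(0.0))]
strip [273.4 173.6] [264, 172, 19, 4, 65] t cand [(1.17, np.float64(0.0))]
```

View pics/m5.png

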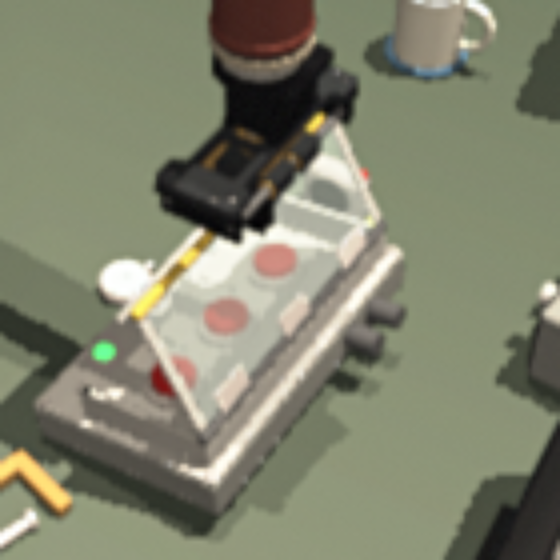

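The guard is following: t≈1.16, with the strip at crop (180,270) and the finger on its far side. I'll ease it down.

>>> {"api": "move_arm", "payload": {"motion": [[[0, 0, 0, -11, 0, -9, 0], [0, 0, 0, -10, 0, -11, 0], [0, 0, 0, -10, 0, -11, 0], [0, 0, 0, -9, 0, -12, 0], [0, 0, 0, -6, 0, -13, 0], [0, 0, 0, -5, 0, -14, 0], [0, 0, 0, -3, 0, -10, 0], [0, 0, 0, -2, 0, -9, 0], [0, 0, 0, 0, 0, -8, 0], [0, 0, 0, 0, 0, -5, 0], [0, 0, 0, 0, 0, 0, 0]]]}}

```text
clock: 10.3
eef_pos: [0.5072, 0.0223, 0.2922]
eef_rot: [-0.018, 0.708, -0.019, -0.705]
wrist_force: [0.3, 0.3, -0.1]
gripper_width: 0.01
```

Run:
```python
from h import *
info(0,[.5075,.0235,.0984])
strip((175,120,292,232))
```

```text
t 10.3 tcp [0.5072 0.0223 0.2922] tip [0.508  0.0222 0.1102] ax [ 0.004 -0.001 -1.   ] jaw [-0.052 -0.999  0.   ] F [ 0.3  0.3 -0.1] q6 [-0.11  0.05  1.94 -0.    1.15  1.51]
rot [[0.006, -0.001, -3.141], [0.001, 0.004, 0.0]]
dTCP mm [  0.3   1.2 -11.8]
strip [196.3 194.9] [188, 194, 16, 3, 42] t cand [(0.04, np.float64(0.0024))]
strip [228.5 196.5] [213, 195, 32, 4, 88] t cand [(0.04, np.float64(0.0017))]
strip [265.3 198.5] [252, 197, 27, 4, 75] t cand [(0.04, np.float64(0.0016))]
```

>>> {"api": "move_arm", "payload": {"motion": [[[0, 0, 0, 0, 0, -4, 0], [0, 0, 0, 0, 0, -3, 0], [0, 0, 0, 0, 0, -2, 0], [0, 0, 0, 0, 0, 0, 0]]]}}

```text
clock: 10.85
eef_pos: [0.5074, 0.0224, 0.2837]
eef_rot: [-0.018, 0.709, -0.019, -0.705]
wrist_force: [0.4, 0.5, 1.7]
gripper_width: 0.003
```

>>> {"api": "move_arm", "payload": {"motion": [[[0, 0, 0, 0, 0, -2, 0], [0, 0, 0, 0, 0, -2, 0], [0, 0, 0, 0, 0, 0, 0]]]}}

```text
clock: 11.22
eef_pos: [0.5076, 0.0224, 0.2829]
eef_rot: [-0.018, 0.709, -0.019, -0.705]
wrist_force: [-10.8, 0.3, 25.4]
gripper_width: 0.005
```

Force jumped to 25 N with almost no further travel, so the guard is on its stop. I'll hold briefly, then withdraw.

>>> {"api": "move_arm", "payload": {"motion": [[[0, 0, 0, 0, 0, 0, 0], [0, 0, 0, 0, 0, 0, 0], [0, 0, 0, 0, 0, 5, 0], [0, 0, 0, 0, 0, 20, 0], [0, 0, 0, 0, 0, 40, 0], [0, 0, 0, -20, -20, 50, 0], [0, 0, 0, -15, -60, 30, 0], [0, 0, 0, -10, -60, 0, 0], [0, 0, 0, -10, -60, 0, 0], [0, 0, 0, -10, -60, 0, 0], [0, 0, 0, -10, -60, 0, 0], [0, 0, 0, 0, 0, 0, 0]]]}}

```text
clock: 12.72
eef_pos: [0.4324, -0.2956, 0.4212]
eef_rot: [-0.02, 0.708, -0.021, -0.706]
wrist_force: [-0.1, 1.0, -0.1]
gripper_width: 0.003
```

Run:
```python
from h import *
info(0)
im=strip((175,120,292,232));s=capture("scene")
cv2.imwrite("pics/end.png",np.hstack([cv2.resize(im,(400,300)),cv2.resize(s[130:260,200:373],(400,300),interpolation=2)]))
# bystander shift: pixel differences against the first pictures
g=lambda i:cv2.cvtColor(i,cv2.COLOR_BGR2GRAY)
a0=g(cv2.imread("pics/top0.png"))
for nm,(x,y,w,h) in dict(tape=(155,165,24,36),clamp=(286,190,46,36),mug=(60,170,46,44),torch=(388,178,28,24),roll=(380,208,40,40),watch=(210,212,26,22)).items():
    r=cv2.matchTemplate(g(im)[max(0,y-6):y+h+6,x-6:x+w+6],a0[y:y+h,x:x+w],cv2.TM_CCOEFF_NORMED);_,m,_,l=cv2.minMaxLoc(r);print(nm,round(m,3),l[0]-6,l[1]-6)
```

```text
t 12.725 tcp [ 0.4324 -0.2956  0.4212] tip [ 0.433  -0.2957  0.2392] ax [ 0.003 -0.    -1.   ] jaw [-0.058 -0.998  0.   ] F [-0.1  1.  -0.1] q6 [-0.75 -0.04  1.77  0.    1.4   0.88]
rot [[0.005, -0.001, -3.136], [0.0, 0.003, 0.006]]
strip [234.  196.8] [189, 194, 90, 7, 251] t cand [(0.04, np.float64(0.0017))]
tape 1.0 0 0
clamp 0.515 0 0
mug 1.0 0 0
torch 0.924 0 0
roll 0.995 0 0
watch 1.0 0 0
```

View pics/end.png

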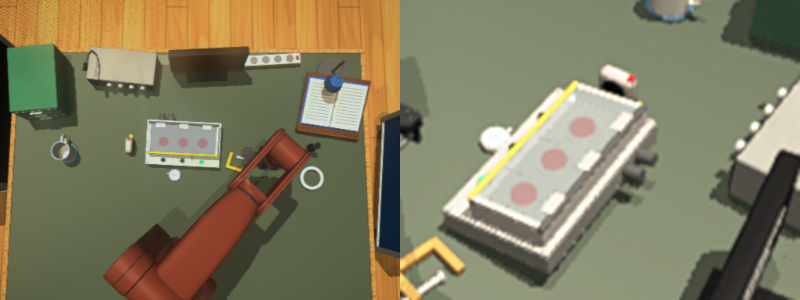

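The guard lies flat on the cheeks and the clamp is only partly hidden by the arm. One check remains: strip height across the two views, against 93 mm when shut.

Run:
```python
from h import *
t=capture("top");s=capture("scene")
bt=max(blobs(t,(20,130,80),(36,255,255),(175,170,287,232)),key=lambda b:b[1][4])
bs=max(blobs(s,(20,130,80),(36,255,255),(215,145,290,225)),key=lambda b:b[1][4])
def ends(b):
    ys,xs=np.nonzero(b[3]);P=np.c_[xs,ys];l=cv2.fitLine(P.astype(np.float32),2,0,.01,.01).ravel()
    k=(P-l[2:])@l[:2];e=[l[2:]+l[:2]*k.min(),l[2:]+l[:2]*k.max()];return sorted(e,key=lambda p:p[0])
et,es=ends(bt),ends(bs); print(np.round(et,1),np.round(es,1))
for p,q in((et[0],es[1]),(et[1],es[0])):
    o1,d1=ray("top",*p);o2,d2=ray("scene",*q);k=np.linalg.lstsq(np.c_[d1,-d2],o2-o1,rcond=None)[0]
    a,b=o1+d1*k[0],o2+d2*k[1];print(((a+b)/2).round(4),np.linalg.norm(a-b).round(4))
# predicted strip-middle row/col vs t
for tt in(0,.04,.1):
    a=tt-.14;P=np.array([.609,.019,.112])+.13*(-np.cos(a)*CX+np.sin(a)*np.array([0,0,1]));print(tt,proj("scene",P).round(1),"seen",bs[0])
```

```text
[[189.  194.4]
 [278.  199.1]] [[229.5 215.5]
 [276.  165. ]]
[0.4842 0.177  0.0998] 0.0045
[ 0.4687 -0.1226  0.096 ] 0.0018
0 [254.4 190.3] seen [252.8 190.2]
0.04 [254.2 189.3] seen [252.8 190.2]
0.1 [254.  187.8] seen [252.8 190.2]
```

```bash
python3 -c "
from cell import *
print(hand_in())"
```

```text
the job is handed in; nothing more can be done
None
```

I did the whole sequence and handed the job in at about 13 s on the robot's clock; the hand-in gave no verdict.

1. **Guard back:** I pushed it to its back stop. The picture put it at about 1.95 rad, and the push met 18 N there.
2. **Button:** I pressed the right button, which is in line with the green jewel, to the bottom (26.7 N) and let it go. No other button was touched.
3. **Guard shut:** I eased it down at about 1 rad/s, slower near the end, until it stopped against 25 N. Then I backed the arm away.

**Last checks:**
- **Guard:** the strip's measured height averages 98 mm, which matches its top face when shut. The two ends read 100 and 96 mm, and the views missed each other by 2 to 4.5 mm. The top view alone could not settle the last few hundredths of a radian, so "shut" also rests on the scene view and the force at the stop.
- **Buttons:** I did not measure that the right button came back up. It looked darker than the others just after release, probably from shadow; in the last view all three looked alike.
- **Other things on the desk:** the tape measure, mug, tape roll, stopwatch and torch showed no shift from the first top picture. I checked the coaster only as part of the mug's patch. The clamp matched poorly (0.5) because the arm partly hid it, though its best match was also at zero shift.

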